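Fit the retaining clip that locks a belt pulley on its axle

ROBOT

A 6-joint arm with a two-finger parallel gripper is mounted at the origin on the work surface. World frame = base frame: x ahead of the robot, y to its left, z up, the work surface at z = 0. Lengths are in m, angles in rad, forces in N, time in s.
With the tool pointing down it reaches from about 0.375 to 0.9 m from the base axis. Payload 3.1 kg.
Tool frame: the origin (TCP) lies between the finger pads; the fingertips stand 11 mm ahead of it and the grasp point (between the pads) lies 8 mm behind it; z points along the fingers, y is the direction in which the jaws open and shut (so a half turn about z gives the same grasp; the last joint's range is limited). The gripper opens to 85 mm and grips with 20 to 120 N. Pads are 22 mm wide; open, the fingers measure 114 mm over their backs; the gripper's body (76 mm by 85 mm) begins 54 mm behind the grasp point. The pads swing forward as they close: fully open they stand 13 mm farther back than shut.
Start: joints at [-1.365, 0.527, 1.433, -0, 1.181, -0.178], TCP at [0.234, -0.579, 0.242] pointing down, gripper open.
Joint ranges: [-3.08, 3.08], [-0.75, 2.2], [0.22, 2.44], [-1.43, 4.57], [0, 2.65], [-2.85, 2.85]. Speed limits (rad/s): [2.79, 2.79, 3.14, 3.14, 3.14, 3.14].

INTERFACE

Orientations are given as a unit quaternion [x, y, z, w].
In Python, from station import manip gives the robot as it stands.
- The arm moves only by the tool move_arm, never from a script. Its argument "deltas" is a list of rows, each a list of 5 numbers: the shift along the tool's x, y, z in units of 40 cm (1.0 is 40 cm), then the turn about the tool's z in units of 0.5 rad (1.0 is 0.5 rad), then the opening in per cent of the stroke, from 0 (shut) to 100 (fully open). In form: [[x, y, z, twist, grip], ...]. A call has exactly 8 rows; each row is the pose to reach, as a shift and turn from the pose commanded when the call began, along the tool's axes at that moment; what a row does not reach only later rows make up. A row lasts 1/12 s, in which the tool goes at most 41.7 mm and 7.16 degrees, less where a joint would pass 70% of its speed; a pose out of reach is approached as far as the arm can. A call with a number of a shift or a turn outside -1 to 1 is refused whole. A call with a gripper value outside its range is refused whole. The fingers move at their own pace and stop on an object; "force" is the grip in N (left out, the last holds). Time passes only in rows, so rows that repeat a pose let the fingers close, or fill a call up. It gives the time, the measured TCP pose, the force and the opening at its end, in the units of the state.
- manip.sense(): the state, without advancing time (a new reading comes with each control period).
- manip.snapshot(name): name is "scene" or "top"; returns (picture, depth): 400x640x3 uint8, red, green, blue; 400x640 float32, m along the optical axis (not along the pixel's ray), 0 where there is no reading.
- manip.get_calibration(name): a dict with "vfov" (degrees; the focal length in pixels is half the picture's height over the tangent of half this angle, whatever the lens; pixels are square), "cx", "cy" (the principal point, pixels), "D" ([k1, k2, p1, p2, k3] as OpenCV has them; the pictures are not rectified), "pose" (4x4, takes a point from camera to world coordinates). Camera axes: x right, y down, z forward; pixel columns grow to the right and rows downward; lengths in m; the calibration is good to about 2 mm. A picture is of the moment at which its call begins. get_calibration takes no time and is no camera call.
- manip.sign_off(): hands the job in, once; it reports no verdict.
The state is a dict: "t": time; "q": joint angles; "qd": joint speeds; "tau": joint torques, N m; "tcp_pos": TCP position; "tool_rot": TCP orientation; "force": force on the tool from outside, world axes, zero at the start; "ft_torque": the same for the moment, N m; "finger_gap": opening from 0.0 (shut) to 1.0 (fully open).
Only numpy, scipy, OpenCV 4.12 (cv2) and the standard library are available. Lean on these libraries where they do the work, as an engineer would, in place of code of your own. Each camera call takes 0.05 s, during which the arm holds its last target.

TASK

Push the belt pulley back along its axle until it is fully home against the collar; then take the retaining clip that fits the axle's groove (the middle-sized of the three black clips in the rack), slip it sideways through its gap onto the axle in front of the pulley and press it until it has snapped fully home in the groove. The axle was laid in by hand, so find the groove by feel: be gentle with the ground axle and never force the clip down where there is no groove. Let go, and leave the other two clips standing in the rack.

Things in the scene. Friction and masses are not known exactly. Their poses are not given: they have to be found in the camera images.
- nest: Assembly nest, fixed to the bench: aluminium plate 110 x 195 x 12 mm with two dark steel V-blocks (56 mm wide, strap clamps and black thumb nuts up to 121 mm high) near its +y end that hold a level steel axle, axis 90 mm above the plate's underside. Origin: centre of that underside; z up; y runs along the axle, whose free end overhangs to -y. The clamped axle cannot turn or slide.
- groove_nominal (a point): Axle's axis where the groove's middle should be by the drawing: nest frame x 0, y -67.5, z 90 mm; axes as the nest's. The axle was laid in by hand: its groove, with collar and ends, truly lies up to 15 mm from here along y, either way, differently each time; height and direction are true. Groove: 12 mm wide, 12 mm diameter. Towards -y of it: end land, 20 mm diameter, 12 mm long, then the free end.
- flange_nominal (a point): By the drawing, the centre of the outer flange face (towards the free end) of the pulley when it is home: 21 mm to +y of groove_nominal, shifted like the groove by up to 15 mm. Aluminium pulley on the 20 mm axle: flanges 52 mm diameter, 21 mm apart over all, toothed body between; on the free-end side a hub 30 mm diameter, 14 mm long, whose face when home lies 7 mm to +y of the groove's middle.
- pulley (a joint): How far (m) the pulley stands off the axle's collar (32 mm diameter, behind it), towards the free end: 0 = fully home, at most 0.020. It slides with about 3 N of friction and stays where it is left; when off its home it covers the groove. At home the collar stops it solidly.
- clip_eye (a point): The right clip, the middle-sized: black plastic flat C, 10 mm thick (its y), 38 mm wide (its x), gap down (-z), tab up, same from either face. Point: centre of its eye, 25 mm above its feet, where the axle's axis comes when it is home; body top 20 mm above it. About 50 g. It stands upright in a slot of the rack, feet 10 mm above the bench.
- clip_mouth (a point): Middle of the same clip's gap, level with its feet, 25 mm below clip_eye; same axes. The gap is about 25 mm wide here and narrows to 8 mm between two round nibs on springy jaws, 6.5 mm below the eye. In the groove it snaps in at about 8 to 14 N of push, then stops solid. It cannot go over the 20 mm diameter: there it stops, straddling, with the eye about 20 mm above the axis.
- clip_tab (a point): Middle of the same clip's upright grip tab, 37 mm above clip_eye: 22 mm wide (x), 10 mm thick (y), from 20 to 55 mm above the eye. Axes as clip_eye.
- rack: Rack, fixed: grey block 68 (x) x 142 (y) x 21 mm, origin at the centre of its underside, with three slots across it, 45 mm apart, 12 mm wide and 11 mm deep, in which the three black clips stand in any order.
- clip_small_tab (a point): Grip tab of the smallest clip (body 29 mm wide), in the same rack: too small, leave it.
- clip_large_tab (a point): Grip tab of the largest clip (body 48 mm wide), in the same rack: too large, leave it.

How it is judged:
On the way, in this order (a step that is already met when the one before it is completed fails the run):
1. the pulley is fully home against the collar (value of joint pulley below 0.0015 m), for 0.2 s.
2. the clip is snapped onto the axle, its eye on the axis (z of clip_eye in the frame of nest between 0.087 and 0.0925 m and x of clip_eye in the frame of nest between -0.003 and 0.003 m and y of clip_eye in the frame of groove_nominal between -0.019 and 0.019 m), for 0.2 s.
At the end, for the whole second after the job is handed in: The pulley is home (within 3 mm of the collar) and the middle-sized clip, released and at rest, sits in the axle's groove: the centre of its eye within 3 mm of the axle's axis sideways and 2.5 mm in height, square to the axle within 0.2 rad (all of step 2 and value of joint pulley below 0.003 m and angle between the y axis of clip_eye and the y axis of nest, either way round below 0.2 rad and linear speed of clip below 0.02 m/s); the robot touches nothing.
It fails at once if more than 60 N on the axle, the pulley or the nest (from the clip or the robot): the ground axle is marred (contact force between anything else and nest above 60 N).
It fails at once if another clip is pulled out of the rack or knocked over (distance of any of clip_small_tab, clip_large_tab from where it was at the start of the episode above 0.03 m).
It also fails if it takes over 72 s, if anything falls off the work surface, if the arm or the gripper's body presses on something with over 40 N, if the wrist force passes 120 N, or if a joint passes its speed limit or range.

## Working session

There is one attempt and no reset: what is moved stays moved. The work goes in short steps, Python scripts to look and compute and a tool call to move; the robot and the scene stay as the last step left them, time stands still between calls to the robot, and variables do not carry over. Pictures are saved under pics/ and viewed, and the job is handed in when it is done.

Besides the shell and the picture viewer there is one more tool, called as name(argument=value, ...) on one line, values as JSON. move_arm: Moves the arm, as the interface text tells. Its arguments: {"type":"object","properties":{"deltas":{"type":"array","items":{"type":"array","items":{"type":"number"}}},"force":{"type":"number"}},"required":["deltas"]}

```bash
ls; mkdir -p pics; python3 - <<'E'
from station import manip
import cv2,numpy as np
s=manip.sense();print(s)
for n in("scene","top"):
    p,d=manip.snapshot(n);cv2.imwrite(f"pics/{n}0.png",p[:,:,::-1]);np.save(f"{n}0.npy",d);np.save(f"{n}0rgb.npy",p)
    print(manip.get_calibration(n))
E
```

```text
pics
{'t': 0.0, 'q': array([-1.36551602e+00,  5.28451320e-01,  1.43390368e+00,  1.18305322e-06,
        1.18141368e+00, -1.78537190e-01]), 'qd': array([ 9.21845185e-05,  1.10968558e-04, -5.27943506e-04, -3.12704581e-04,
       -7.72954736e-04,  3.98436181e-04]), 'tau': array([ 6.56022858e-04, -4.42355704e+01, -1.78023881e+01, -9.38375479e-05,
        8.50665645e-03, -5.48486440e-06]), 'tcp_pos': array([ 0.23390109, -0.57883068,  0.24134229]), 'tool_rot': array([ 9.81641424e-01,  1.90732615e-01, -1.40010203e-05, -1.08792135e-03]), 'force': array([-0.4991845 ,  0.45157081,  0.10865697]), 'ft_torque': array([ 0.0270193 ,  0.01549711, -0.02893861]), 'finger_gap': 0.9985907652158862}
{'vfov': 50.768694059623336, 'cx': 314.57666566811076, 'cy': 202.15223734359094, 'D': array([-0.00994077,  0.        ,  0.        ,  0.        ,  0.        ]), 'pose': array([[ 0.88150055,  0.34942006, -0.31758842,  0.82371289],
       [ 0.47218006, -0.64994418,  0.59549857, -0.52842098],
       [ 0.0016644 , -0.67489124, -0.73791534,  0.67114731],
       [ 0.        ,  0.        ,  0.        ,  1.        ]])}
{'vfov': 54.39353523855912, 'cx': 325.4232391015419, 'cy': 197.35417569766173, 'D': array([-0.07021576,  0.        ,  0.        ,  0.        ,  0.        ]), 'pose': array([[ 0.00214112, -0.99001381,  0.14095413,  0.46177041],
       [-0.99914984, -0.00792115, -0.04045814, -0.01533872],
       [ 0.04117064, -0.14074767, -0.9891891 ,  0.80328482],
       [ 0.        ,  0.        ,  0.        ,  1.        ]])}
```

View pics/scene0.png

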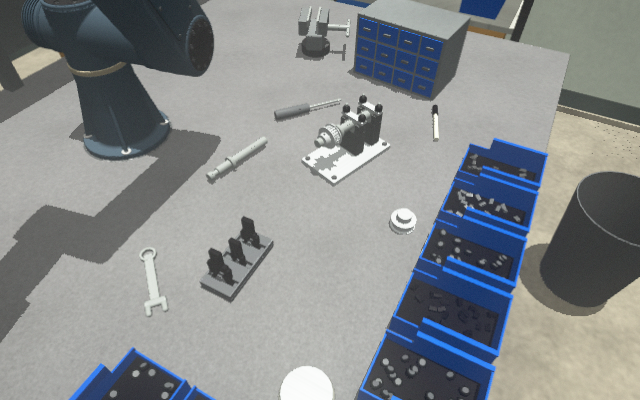

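View pics/top0.png

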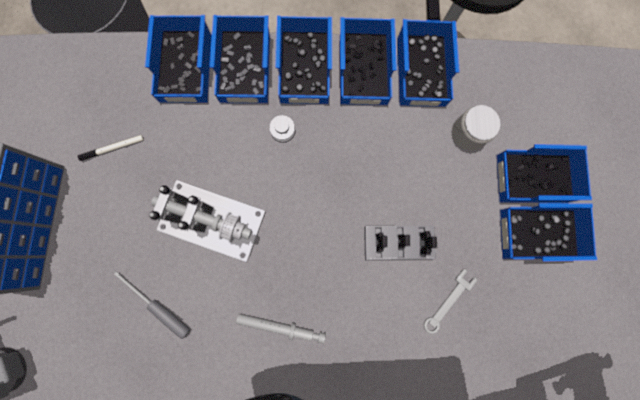

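```bash
cat > h.py <<'E'
import numpy as np,cv2
from station import manip
def cloud(n,d):
    c=manip.get_calibration(n);h,w=d.shape
    f=h/2/np.tan(np.radians(c['vfov'])/2);K=np.array([[f,0,c['cx']],[0,f,c['cy']],[0,0,1]])
    u,v=np.meshgrid(np.arange(w),np.arange(h))
    p=cv2.undistortPoints(np.stack([u,v],-1).reshape(-1,1,2).astype(np.float64),K,c['D']).reshape(h,w,2)
    P=np.dstack([p*d[...,None],d]);T=c['pose']
    return P@T[:3,:3].T+T[:3,3]
def proj(n,pts):
    c=manip.get_calibration(n);f=200/np.tan(np.radians(c['vfov'])/2);K=np.array([[f,0,c['cx']],[0,f,c['cy']],[0,0,1]])
    T=np.linalg.inv(c['pose']);
    r,_=cv2.Rodrigues(T[:3,:3]);return cv2.projectPoints(np.array(pts,float),r,T[:3,3],K,c['D'])[0].reshape(-1,2)
def crop(p,x0,y0,x1,y1,name,k):
    cv2.imwrite(name,cv2.resize(p[y0:y1,x0:x1,::-1],None,fx=k,fy=k,interpolation=cv2.INTER_CUBIC))
E
python3 - <<'E'
from h import *
a=np.load('scene0rgb.npy');b=np.load('top0rgb.npy')
A=cv2.resize(a[205:305,190:290,::-1],(400,400),interpolation=3);B=cv2.resize(a[85:190,295:400,::-1],(400,400),interpolation=3)
cv2.imwrite('pics/c1.png',np.hstack([A,B]))
A=cv2.resize(b[205:285,355:455,::-1],(500,400),interpolation=3);B=cv2.resize(b[170:270,140:280,::-1],(560,400),interpolation=3)
cv2.imwrite('pics/c2.png',cv2.resize(np.hstack([A,B]),None,fx=.75,fy=.75))
C=cloud('top',np.load('top0.npy'));S=cloud('scene',np.load('scene0.npy'))
for nm,X in(('top',C),('scene',S)):
    x,y,z=X[...,0],X[...,1],X[...,2]
    print(nm,'bench',np.median(z[(abs(x-.3)<.15)&(abs(y)<.4)]))
    m=(z>.008)&(z<.2)&(x>.28)&(x<.56)
    for lo,hi in((-.3,0),(.1,.45)):
        k=m&(y>lo)&(y<hi);print(lo,k.sum(),X[k].min(0),X[k].max(0))
E
```

```text
top bench 0.0013021368537660116
-0.3 2772 [ 0.28864733 -0.29981643  0.0080159 ] [ 5.15891143e-01 -1.58484673e-04  1.03951324e-01]
0.1 5322 [0.29447797 0.10003898 0.0083179 ] [0.55992973 0.37442582 0.13133239]
scene bench -0.0009515013490065671
-0.3 2993 [ 0.29015294 -0.29291021  0.00800266] [ 5.19656065e-01 -3.77945063e-04  1.00448717e-01]
0.1 3149 [0.29820933 0.10009305 0.00803073] [0.55999164 0.37084152 0.12882352]
```

View pics/c1.png

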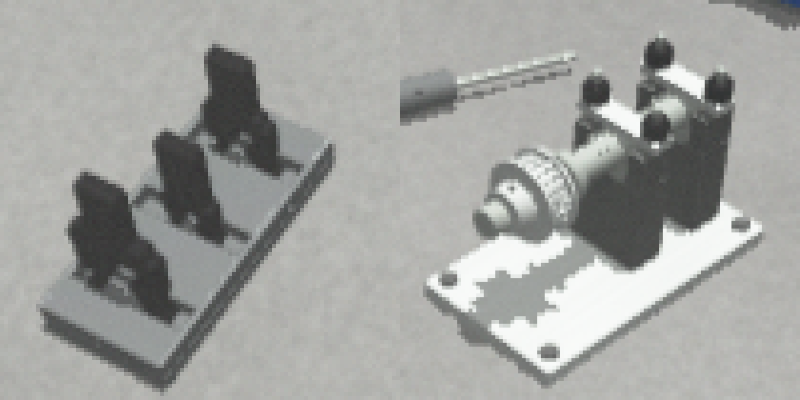

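View pics/c2.png

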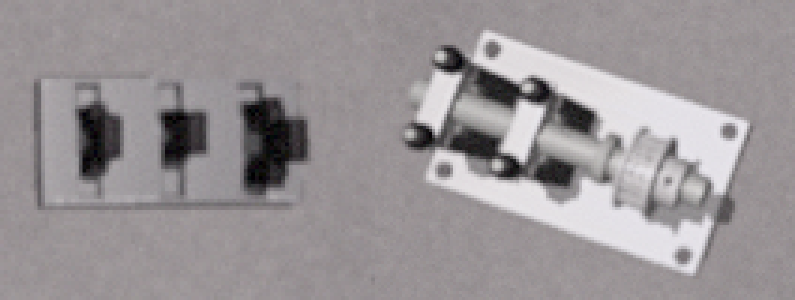

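```bash
python3 - <<'E'
from h import *
for n in('top','scene'):
    p=np.load(n+'0rgb.npy').astype(int);X=cloud(n,np.load(n+'0.npy'));x,y,z=X[...,0],X[...,1],X[...,2]
    g=p.mean(2);print('==',n)
    # plate
    m=(abs(z-.012)<.005)&(x>.25)&(x<.6)&(y>.1)&(y<.4)&(g>180 if n=='top' else g>170)
    m=cv2.morphologyEx(m.astype(np.uint8),cv2.MORPH_OPEN,np.ones((3,3)))
    N,L,st,_=cv2.connectedComponentsWithStats(m);k=1+st[1:,4].argmax();m=L==k
    r=cv2.minAreaRect((X[m][:,:2]*1000).astype(np.float32));print('plate',m.sum(),r,np.median(z[m]))
    # rack top
    m=(abs(z-.021)<.006)&(x>.25)&(x<.5)&(y>-.3)&(y<0)
    N,L,st,_=cv2.connectedComponentsWithStats(m.astype(np.uint8));k=1+st[1:,4].argmax();m=L==k
    r=cv2.minAreaRect((X[m][:,:2]*1000).astype(np.float32));print('rack',m.sum(),r,np.median(z[m]))
    # clips
    m=(z>.032)&(z<.12)&(x>.28)&(x<.5)&(y>-.28)&(y<-.02)
    N,L,st,_=cv2.connectedComponentsWithStats(m.astype(np.uint8))
    for i in range(1,N):
        if st[i,4]<15: continue
        q=X[L==i];print(st[i],'med',np.median(q,0).round(4),'min',q.min(0).round(4),'max',q.max(0).round(4))
        t=q[q[:,2]>q[:,2].max()-.006];print('   top',t.mean(0).round(4),np.ptp(t,0).round(4))
E
```

```text
== top
plate 1117 ((562.7091674804688, 178.39651489257812), (183.35609436035156, 43.5147590637207), 68.21247100830078) 0.013164591119070645
rack 1041 ((474.239013671875, -198.28135681152344), (50.41130828857422, 141.17730712890625), 0.07105611264705658) 0.02211944036701985
[377 233  11  19 174] med [ 0.4818 -0.1504  0.07  ] min [ 0.4651 -0.1593  0.0321] max [ 0.5    -0.1484  0.0934]
   top [ 0.4825 -0.1536  0.0907] [0.0202 0.0096 0.0059]
[421 233  16  22 271] med [ 0.4792 -0.2386  0.0675] min [ 0.4591 -0.2479  0.0324] max [ 0.5    -0.2369  0.104 ]
   top [ 0.4805 -0.2423  0.1009] [0.0201 0.0098 0.006 ]
[399 234  12  15 147] med [ 0.4845 -0.1956  0.0727] min [ 0.4709 -0.204   0.0325] max [ 0.4986 -0.1936  0.0832]
   top [ 0.4849 -0.1989  0.0804] [0.0206 0.0101 0.0058]
== scene
plate 775 ((558.235107421875, 181.4507598876953), (179.435546875, 53.30524444580078), 71.01861572265625) 0.01018491425401924
rack 320 ((475.4710998535156, -256.825927734375), (27.2806396484375, 49.4913330078125), 88.92049407958984) 0.019337226467556035
[240 217  17  27 276] med [ 0.4876 -0.1579  0.0655] min [ 0.4663 -0.1599  0.0328] max [ 0.4999 -0.1486  0.0899]
   top [ 0.4862 -0.155   0.0873] [0.0207 0.0109 0.0059]
[228 238  16  23 230] med [ 0.4907 -0.2028  0.063 ] min [ 0.4734 -0.2051  0.033 ] max [ 0.4994 -0.1936  0.0804]
   top [ 0.488  -0.1996  0.0775] [0.0217 0.0107 0.006 ]
[207 248  21  32 374] med [ 0.4846 -0.248   0.0691] min [ 0.4594 -0.2497  0.032 ] max [ 0.5    -0.2389  0.1004]
   top [ 0.4841 -0.2447  0.0977] [0.0221 0.0105 0.006 ]
```

```bash
python3 - <<'E'
from h import *
for n in('top','scene'):
    p=np.load(n+'0rgb.npy').astype(int);X=cloud(n,np.load(n+'0.npy')).copy();x,y,z=X[...,0],X[...,1],X[...,2]
    dz=-.0013 if n=='top' else .001
    z+=dz
    g=p.mean(2);print('==',n)
    m=(abs(z-.012)<.0035)&(x>.25)&(x<.7)&(y>.05)&(y<.4)
    m=cv2.morphologyEx(m.astype(np.uint8),cv2.MORPH_OPEN,np.ones((3,3)))
    N,L,st,_=cv2.connectedComponentsWithStats(m);k=1+st[1:,4].argmax();m=L==k
    q=X[m][:,:2]*1000
    r=cv2.minAreaRect(q.astype(np.float32));print('plate',m.sum(),r,np.median(z[m]))
    m=(abs(z-.021)<.004)&(x>.25)&(x<.6)&(y>-.3)&(y<0)
    m=cv2.morphologyEx(m.astype(np.uint8),cv2.MORPH_OPEN,np.ones((3,3)))
    r=cv2.minAreaRect((X[m>0][:,:2]*1000).astype(np.float32));print('rack',m.sum(),r,np.median(z[m>0]))
    m=(z>.032)&(z<.12)&(x>.28)&(x<.6)&(y>-.28)&(y<-.02)
    N,L,st,_=cv2.connectedComponentsWithStats(m.astype(np.uint8))
    for i in range(1,N):
        if st[i,4]<15: continue
        q=X[L==i]
        t=q[q[:,2]>q[:,2].max()-.006];print('clip  top',t.mean(0).round(4),t.min(0).round(4),t.max(0).round(4),'all x',q[:,0].min(),q[:,0].max(),'zmax',q[:,2].max())
    # axle etc
    m=(z>.03)&(x>.4)&(x<.75)&(y>.0)&(y<.4)
    q=X[m];print(q.min(0),q.max(0))
    np.save(n+'_nest.npy',q)
E
```

```text
== top
plate 2640 ((526.5166625976562, 185.48594665527344), (195.19715881347656, 110.44770812988281), 70.56027221679688) 0.01185151404600934
rack 1437 ((433.8172302246094, -123.15853881835938), (130.78733825683594, 330.4288635253906), 33.694950103759766) 0.020855646729238755
clip  top [ 0.4805 -0.2423  0.0996] [ 0.4701 -0.2471  0.0967] [ 0.4902 -0.2373  0.1027] all x 0.4591267833753915 0.503612030575999 zmax 0.10265132387493422
clip  top [ 0.4825 -0.1536  0.0894] [ 0.4722 -0.1583  0.0862] [ 0.4924 -0.1487  0.0921] all x 0.46508546319988237 0.49999125164766917 zmax 0.09208116814962039
clip  top [ 0.4849 -0.1989  0.0791] [ 0.4742 -0.204   0.0761] [ 0.4948 -0.194   0.0819] all x 0.4709339136367213 0.4986023504577528 zmax 0.08185109586198999
[0.47998173 0.03007798 0.03001034] [0.7352346  0.27568232 0.13003239]
== scene
plate 1623 ((529.7134399414062, 185.36093139648438), (198.49659729003906, 111.37516784667969), 70.08147430419922) 0.011213538457583438
rack 1289 ((432.61895751953125, -123.88758850097656), (130.25027465820312, 335.5802001953125), 34.385013580322266) 0.02030355673182327
clip  top [ 0.4862 -0.155   0.0883] [ 0.4752 -0.1595  0.085 ] [ 0.496  -0.1486  0.0909] all x 0.4662875329616152 0.5038218698671748 zmax 0.09085958287769202
clip  top [ 0.488  -0.1996  0.0785] [ 0.4766 -0.2043  0.0754] [ 0.4983 -0.1936  0.0814] all x 0.4732166927648294 0.501912175269734 zmax 0.08135661431546559
clip  top [ 0.4841 -0.2447  0.0987] [ 0.472  -0.2494  0.0955] [ 0.4941 -0.2389  0.1014] all x 0.4594143545287763 0.5074602888643243 zmax 0.10144871703697667
[0.48140867 0.02687645 0.03009883] [0.73731871 0.27195133 0.12982352]
```

```bash
python3 - <<'E'
from h import *
for n in('top','scene'):
    X=cloud(n,np.load(n+'0.npy')).copy();X[...,2]+=-.0013 if n=='top' else .001
    x,y,z=X[...,0],X[...,1],X[...,2]
    m=(abs(z-.021)<.004)&(x>.42)&(x<.55)&(y>-.29)&(y<-.1)
    m=cv2.morphologyEx(m.astype(np.uint8),cv2.MORPH_OPEN,np.ones((3,3)))
    N,L,st,_=cv2.connectedComponentsWithStats(m);
    m=L==1+st[1:,4].argmax() if n=='top' else m>0
    r=cv2.minAreaRect((X[m][:,:2]*1000).astype(np.float32));print('rack',m.sum(),r)
    th=np.radians(70.5);ey=np.array([np.cos(th),np.sin(th)]);ex=np.array([ey[1],-ey[0]])
    o=np.array([.5265,.1855]) if n=='top' else np.array([.5297,.1854])
    q=np.load(n+'_nest.npy');d=q[:,:2]-o;a=d@ex;b=d@ey
    k=(abs(a)<.04)&(b>-.12)&(b<.12)
    for lo in np.arange(-.105,.0,.005):
        s=k&(b>=lo)&(b<lo+.005)
        if s.sum()>3: print(round(lo*1000,1),s.sum(),'zmax',(np.sort(q[s][:,2])[-4:].mean()*1000).round(1),'x of top',(a[s][q[s][:,2]>q[s][:,2].max()-.002].mean()*1000).round(1),'xrange',(a[s].min()*1000).round(1),(a[s].max()*1000).round(1))
E
```

```text
rack 455 ((482.368896484375, -177.46908569335938), (66.69458770751953, 34.82183074951172), 0.6527057886123657)
-100.0 30 zmax 100.0 x of top -0.5 xrange -9.0 10.3
-95.0 32 zmax 100.5 x of top -0.4 xrange -9.1 10.2
-90.0 24 zmax 100.1 x of top 0.6 xrange -8.7 9.6
-85.0 59 zmax 105.3 x of top 0.4 xrange -14.6 14.5
-80.0 47 zmax 105.7 x of top 0.0 xrange -14.7 15.0
-75.0 46 zmax 105.8 x of top -0.4 xrange -14.1 14.8
-70.0 122 zmax 116.9 x of top -0.1 xrange -25.5 25.7
-65.0 76 zmax 114.3 x of top 3.6 xrange -22.8 22.4
-60.0 68 zmax 113.8 x of top -0.9 xrange -23.1 22.2
-55.0 93 zmax 115.8 x of top 2.2 xrange -25.4 24.6
-50.0 23 zmax 115.9 x of top 1.6 xrange -19.0 25.6
-45.0 24 zmax 100.8 x of top 0.6 xrange -9.4 9.4
-40.0 67 zmax 106.8 x of top 3.0 xrange -15.2 15.5
-35.0 42 zmax 107.2 x of top -0.0 xrange -15.9 16.0
-30.0 24 zmax 100.4 x of top 0.5 xrange -9.9 8.4
-25.0 30 zmax 100.7 x of top 0.6 xrange -9.4 9.5
-20.0 31 zmax 100.9 x of top -1.4 xrange -10.1 9.3
-15.0 29 zmax 100.1 x of top -1.8 xrange -10.3 9.1
-10.0 32 zmax 101.0 x of top -0.1 xrange -10.5 9.6
-5.0 33 zmax 101.3 x o
[... 347 characters left out ...]
80.0 25 zmax 104.9 x of top 1.5 xrange -7.6 14.5
-75.0 68 zmax 113.3 x of top 1.2 xrange -25.7 23.2
-70.0 108 zmax 115.4 x of top 1.2 xrange -26.6 26.1
-65.0 32 zmax 113.2 x of top 2.1 xrange -10.6 24.3
-60.0 39 zmax 112.0 x of top -3.6 xrange -15.7 23.0
-55.0 70 zmax 115.6 x of top 0.5 xrange -18.0 25.5
-50.0 22 zmax 113.9 x of top 2.1 xrange -25.2 25.3
-40.0 28 zmax 105.6 x of top -0.2 xrange -8.6 16.2
-35.0 20 zmax 104.8 x of top 2.5 xrange -2.6 14.6
-25.0 13 zmax 98.9 x of top 0.5 xrange -4.8 11.2
-20.0 19 zmax 99.4 x of top 1.1 xrange -5.4 9.9
-15.0 18 zmax 100.1 x of top 1.9 xrange -6.9 8.8
-10.0 14 zmax 99.0 x of top 0.4 xrange -5.0 8.9
-5.0 26 zmax 98.9 x of top 0.3 xrange -21.0 19.9
```

```bash
cat >> h.py <<'E'
O=np.array([.528,.1855]);TH=np.radians(70.5);EY=np.array([np.cos(TH),np.sin(TH)]);EX=np.array([EY[1],-EY[0]])
def nest(a,b): return O+a*EX+b*EY
from scipy.spatial.transform import Rotation as R
def st():
    s=manip.sense();r=R.from_quat(s['tool_rot']).as_matrix();psi=np.arctan2(r[1,0],r[0,0]);p=s['tcp_pos']
    d=p[:2]-O
    print('t %.2f'%s['t'],'tcp',p.round(4),'psi %.2f'%np.degrees(psi),'nest xy mm',(d@EX*1e3).round(1),(d@EY*1e3).round(1),'F nest',(s['force'][:2]@EX).round(1),(s['force'][:2]@EY).round(1),s['force'][2].round(1),'gap',round(s['finger_gap'],3))
    return p,r,psi
def plan(x,y,z,psid):
    p,r,psi=st();d=r.T@(np.array([x,y,z])-p)/.4
    tw=-((np.radians(psid)-psi+np.pi)%(2*np.pi)-np.pi)/.5
    print('delta',d.round(4),'twist',round(tw,3))
E
python3 -c "
from h import *
a=nest(0,-.095);print(a);plan(*a,.20,70.5)
plan(.4843,-.1543,.2,90)"
```

```text
[0.49628835 0.09594906]
t 0.10 tcp [ 0.2339 -0.5789  0.2414] psi 21.99 nest xy mm -22.0 -818.7 F nest -0.3 1.2 -0.4 gap 1.0
delta [ 1.2399 -1.3186  0.1065] twist -1.693
t 0.10 tcp [ 0.2339 -0.5789  0.2414] psi 21.99 nest xy mm -22.0 -818.7 F nest -0.3 1.2 -0.4 gap 1.0
delta [ 0.9778 -0.7497  0.1053] twist -2.374
```

move_arm(deltas=[[0.07, -0.07, 0, -0.12, 0], [0.14, -0.15, 0, -0.24, 0], [0.21, -0.22, 0, -0.36, 0], [0.28, -0.3, 0, -0.48, 0], [0.35, -0.37, 0, -0.6, 0], [0.42, -0.45, 0, -0.72, 0], [0.49, -0.52, 0, -0.84, 0], [0.56, -0.6, 0, -0.84, 0]], force=60)

```text
t: 0.77
tcp_pos: [0.352, -0.2722, 0.2422]
tool_rot: [0.92, 0.392, 0.0, 0.0]
force: [1.1, 0.1, 0.4]
finger_gap: -0.002
```

```bash
python3 -c "
from h import *
a=nest(0,-.095);plan(*a,.20,70.5)"
```

```text
t 0.77 tcp [ 0.352  -0.2722  0.2422] psi 46.13 nest xy mm -13.1 -490.2 F nest 1.0 0.4 0.4 gap -0.002
delta [ 0.9135 -0.3779  0.1055] twist -0.851
```

move_arm(deltas=[[0.1, -0.04, 0, -0.12, 0], [0.2, -0.08, 0, -0.24, 0], [0.3, -0.12, 0, -0.36, 0], [0.4, -0.16, 0, -0.48, 0], [0.49, -0.2, 0, -0.6, 0], [0.58, -0.24, 0, -0.72, 0], [0.67, -0.28, 0, -0.8, 0], [0.76, -0.315, 0, -0.851, 0]])

```text
t: 1.43
tcp_pos: [0.4715, 0.0349, 0.2421]
tool_rot: [0.816, 0.578, -0.0, -0.0]
force: [0.8, 0.6, 0.3]
finger_gap: 0.002
```

```bash
python3 -c "
from h import *
a=nest(0,-.095);plan(*a,.121,70.5)"
```

```text
t 1.43 tcp [0.4715 0.0349 0.2421] psi 70.57 nest xy mm -2.9 -160.8 F nest 0.6 0.8 0.3 gap 0.002
delta [0.1646 0.0079 0.3028] twist 0.003
```

move_arm(deltas=[[0.06, 0.004, 0.04, 0.003, 0], [0.12, 0.008, 0.1, 0.003, 0], [0.155, 0.008, 0.16, 0.003, 0], [0.155, 0.008, 0.21, 0.003, 0], [0.155, 0.008, 0.25, 0.003, 0], [0.155, 0.008, 0.28, 0.003, 0], [0.155, 0.008, 0.295, 0.003, 0], [0.155, 0.008, 0.302, 0.003, 0]])

```text
t: 2.1
tcp_pos: [0.4949, 0.0898, 0.1204]
tool_rot: [0.817, 0.576, -0.001, -0.001]
force: [-0.1, -0.0, 0.1]
finger_gap: 0.003
```

```bash
python3 -c "
from h import *
st()
p,d=manip.snapshot('scene');crop(p,270,60,430,180,'pics/s1.png',5)"
```

```text
t 2.10 tcp [0.4949 0.0898 0.1204] psi 70.35 nest xy mm 0.7 -101.2 F nest -0.1 -0.0 0.1 gap 0.003
```

View pics/s1.png

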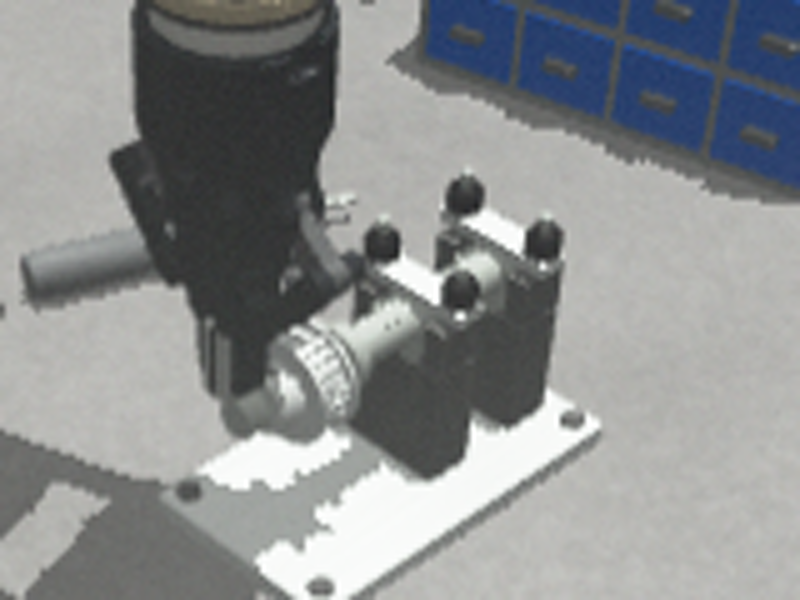

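move_arm(deltas=[[0.006, -0.001, 0, 0, 0], [0.012, -0.002, 0, 0, 0], [0.018, -0.002, 0, 0, 0], [0.024, -0.002, 0, 0, 0], [0.03, -0.002, 0, 0, 0], [0.036, -0.002, 0, 0, 0], [0.042, -0.002, 0, 0, 0], [0.048, -0.002, 0, 0, 0]])

```text
t: 2.82
tcp_pos: [0.5015, 0.1084, 0.1216]
tool_rot: [0.817, 0.576, 0.0, 0.0]
force: [0.5, 1.3, 0.5]
finger_gap: 0.001
```

```bash
python3 -c "
from h import *
st()"
```

```text
t 2.82 tcp [0.5015 0.1084 0.1216] psi 70.35 nest xy mm 0.7 -81.5 F nest -0.0 1.4 0.5 gap 0.001
```

move_arm(deltas=[[0.003, -0.001, 0, 0, 0], [0.006, -0.001, 0, 0, 0], [0.009, -0.001, 0, 0, 0], [0.012, -0.001, 0, 0, 0], [0.015, -0.001, 0, 0, 0], [0.018, -0.001, 0, 0, 0], [0.021, -0.001, 0, 0, 0], [0.024, -0.001, 0, 0, 0]])

```text
t: 3.48
tcp_pos: [0.5042, 0.1173, 0.1215]
tool_rot: [0.817, 0.576, -0.0, 0.0]
force: [-0.7, -3.8, 1.7]
finger_gap: -0.0
```

```bash
python3 -c "
from h import *
st()
p,d=manip.snapshot('top');crop(p,120,150,280,270,'pics/t2.png',5)"
```

```text
t 3.48 tcp [0.5042 0.1173 0.1215] psi 70.35 nest xy mm 0.3 -72.2 F nest 0.6 -3.8 1.7 gap -0.0
```

View pics/t2.png

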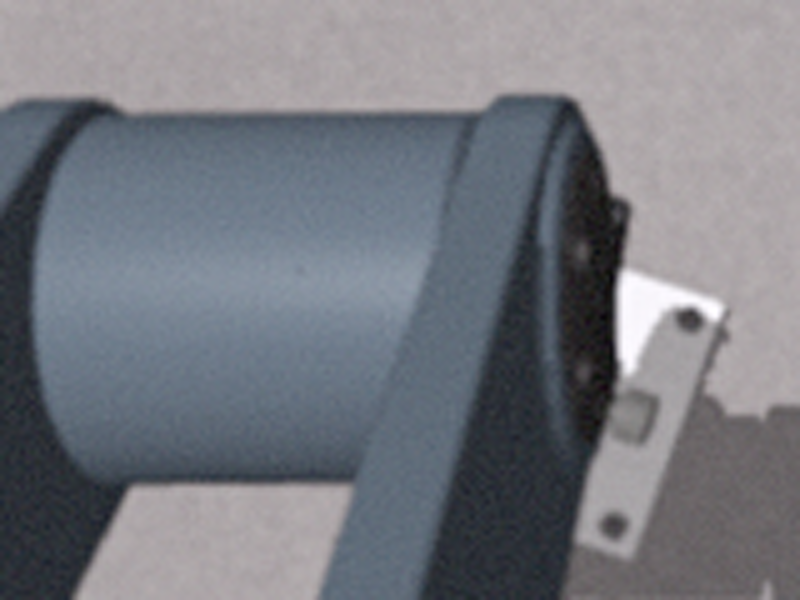

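move_arm(deltas=[[0.001, 0, 0, 0, 0], [0.002, 0, 0, 0, 0], [0.003, 0, 0, 0, 0], [0.004, 0, 0, 0, 0], [0.005, 0, 0, 0, 0], [0.006, 0, 0, 0, 0], [0.006, 0, 0, 0, 0], [0.006, 0, 0, 0, 0]])

```text
t: 4.2
tcp_pos: [0.505, 0.1196, 0.1215]
tool_rot: [0.817, 0.576, 0.0, -0.0]
force: [0.6, -2.2, 1.1]
finger_gap: -0.001
```

```bash
python3 -c "
from h import *
st()"
```

```text
t 4.20 tcp [0.505  0.1196 0.1215] psi 70.35 nest xy mm 0.3 -69.8 F nest 1.3 -1.8 1.1 gap -0.001
```

move_arm(deltas=[[0.001, 0, 0, 0, 0], [0.002, 0, 0, 0, 0], [0.003, 0, 0, 0, 0], [0.004, 0, 0, 0, 0], [0.005, 0, 0, 0, 0], [0.006, 0, 0, 0, 0], [0.007, 0, 0, 0, 0], [0.008, 0, 0, 0, 0]])

```text
t: 4.87
tcp_pos: [0.5052, 0.1204, 0.1215]
tool_rot: [0.817, 0.577, -0.002, 0.001]
force: [-2.1, -12.3, 3.3]
finger_gap: 0.0
```

```bash
python3 -c "
from h import *
st()"
```

```text
t 4.87 tcp [0.5052 0.1204 0.1215] psi 70.48 nest xy mm 0.2 -69.0 F nest 2.1 -12.3 3.3 gap 0.0
```

move_arm(deltas=[[0.002, 0, 0, 0, 0], [0.003, 0, 0, 0, 0], [0.004, 0, 0, 0, 0], [0.004, 0, 0, 0, 0], [0.004, 0, 0, 0, 0], [0.004, 0, 0, 0, 0], [0.004, 0, 0, 0, 0], [0.004, 0, 0, 0, 0]])

```text
t: 5.53
tcp_pos: [0.5052, 0.1205, 0.1214]
tool_rot: [0.817, 0.577, -0.003, 0.001]
force: [-4.2, -16.2, 3.1]
finger_gap: 0.002
```

```bash
python3 -c "
from h import *
st()"
```

```text
t 5.53 tcp [0.5052 0.1205 0.1214] psi 70.51 nest xy mm 0.2 -68.8 F nest 1.5 -16.7 3.1 gap 0.002
```

move_arm(deltas=[[-0.02, 0, 0, 0, 0], [-0.05, 0, 0, 0, 0], [-0.08, 0, -0.04, 0, 0], [-0.11, 0, -0.1, 0, 0], [-0.16, 0, -0.18, 0, 50], [-0.23, 0, -0.25, 0, 50], [-0.3, 0, -0.25, 0, 50], [-0.37, 0, -0.25, 0, 50]])

```text
t: 6.2
tcp_pos: [0.4577, -0.0161, 0.2234]
tool_rot: [0.817, 0.576, 0.002, 0.002]
force: [-0.5, -0.2, 0.8]
finger_gap: 0.5
```

```bash
python3 -c "
from h import *
plan(.4843,-.1543,.215,90)
p,d=manip.snapshot('scene');np.save('scene2.npy',d);np.save('scene2rgb.npy',p);crop(p,270,60,430,180,'pics/s2.png',5)"
```

```text
t 6.20 tcp [ 0.4577 -0.0161  0.2234] psi 70.38 nest xy mm 1.0 -213.5 F nest -0.4 -0.3 0.8 gap 0.5
delta [-0.3031  0.1786  0.0216] twist -0.685
```

View pics/s2.png

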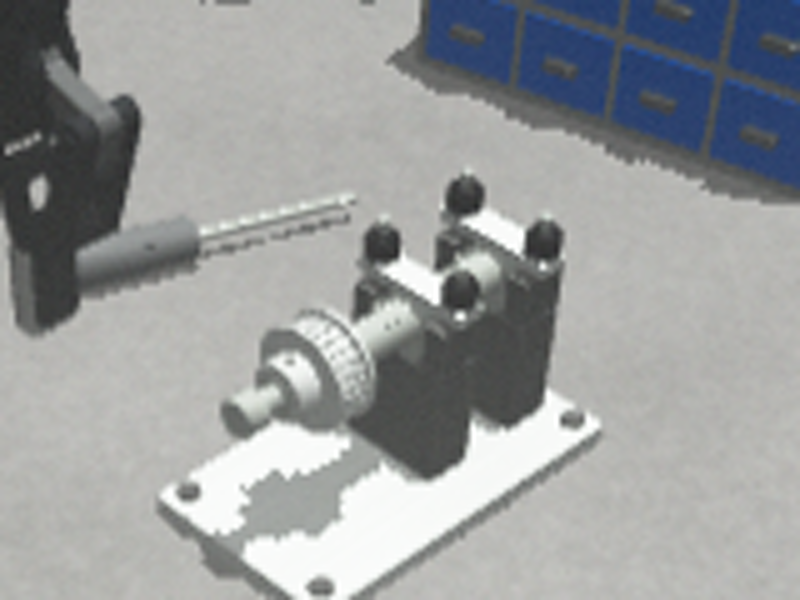

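move_arm(deltas=[[-0.05, 0.03, 0, -0.12, 50], [-0.1, 0.06, 0, -0.24, 50], [-0.16, 0.09, 0, -0.36, 50], [-0.22, 0.13, 0, -0.48, 50], [-0.27, 0.16, 0.01, -0.6, 50], [-0.303, 0.1786, 0.02, -0.685, 50], [-0.303, 0.1786, 0.04, -0.685, 50], [-0.303, 0.1786, 0.08, -0.685, 50]])

```text
t: 6.92
tcp_pos: [0.4844, -0.1542, 0.19]
tool_rot: [0.708, 0.706, 0.001, 0.001]
force: [0.8, 0.2, 0.1]
finger_gap: 0.498
```

```bash
python3 -c "
from h import *
plan(.4843,-.1543,.071,90)
p,d=manip.snapshot('scene');crop(p,170,150,330,310,'pics/s3.png',4)"
```

```text
t 6.92 tcp [ 0.4844 -0.1542  0.19  ] psi 89.78 nest xy mm 72.3 -334.8 F nest 0.7 0.5 0.1 gap 0.498
delta [-1.000e-04 -1.300e-03  2.974e-01] twist -0.008
```

View pics/s3.png

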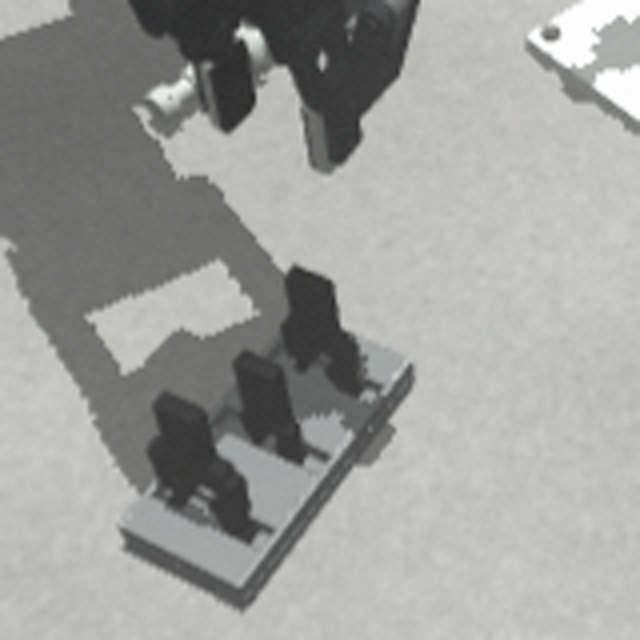

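move_arm(deltas=[[0, 0, 0.05, 0, 50], [0, 0, 0.1, 0, 50], [0, 0, 0.15, 0, 50], [0, 0, 0.2, 0, 50], [0, 0, 0.24, 0, 50], [0, 0, 0.27, 0, 50], [0, 0, 0.288, 0, 50], [0, 0, 0.297, 0, 50]])

```text
t: 7.63
tcp_pos: [0.4825, -0.1521, 0.0697]
tool_rot: [0.707, 0.707, -0.0, -0.001]
force: [0.3, -0.3, 0.4]
finger_gap: 0.499
```

move_arm(deltas=[[0, 0, 0, 0, 35], [0, 0, 0, 0, 28], [0, 0, 0, 0, 24], [0, 0, 0, 0, 15], [0, 0, 0, 0, 5], [0, 0, 0, 0, 5], [0, 0, 0, 0, 5], [0, 0, 0, 0, 5]], force=80)

```text
t: 8.3
tcp_pos: [0.4837, -0.1537, 0.0712]
tool_rot: [0.707, 0.707, 0.0, 0.001]
force: [0.6, 0.7, 2.8]
finger_gap: 0.244
```

```bash
python3 -c "
from h import *
st()
p,d=manip.snapshot('scene');crop(p,170,150,330,310,'pics/s4.png',4)"
```

```text
t 8.30 tcp [ 0.4837 -0.1537  0.0712] psi 89.96 nest xy mm 71.5 -334.5 F nest 0.3 0.8 2.8 gap 0.244
```

View pics/s4.png

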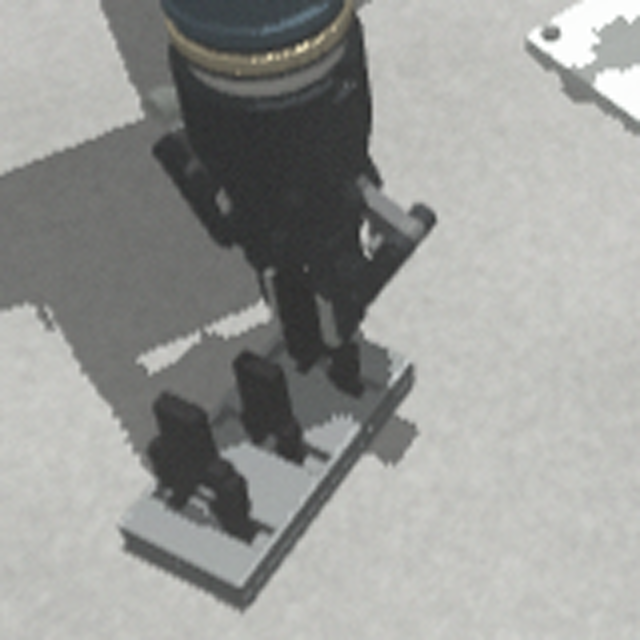

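move_arm(deltas=[[0, 0, -0.02, 0, 5], [0, 0, -0.06, 0, 5], [0, 0, -0.12, 0, 5], [0, 0, -0.2, 0, 5], [0, 0, -0.28, 0, 5], [0, 0, -0.34, 0, 5], [0, 0, -0.36, 0, 5], [0, 0, -0.36, 0, 5]])

```text
t: 9.02
tcp_pos: [0.4844, -0.154, 0.217]
tool_rot: [0.707, 0.707, 0.001, 0.003]
force: [-0.6, 0.4, -1.1]
finger_gap: 0.238
```

```bash
python3 -c "
from h import *
plan(*nest(0,-.083),.19,70.5)
p,d=manip.snapshot('scene');crop(p,170,110,330,290,'pics/s5.png',3)"
```

```text
t 9.02 tcp [ 0.4844 -0.154   0.217 ] psi 89.98 nest xy mm 72.3 -334.6 F nest -0.7 0.2 -1.1 gap 0.238
delta [0.6534 0.0391 0.066 ] twist 0.68
```

View pics/s5.png

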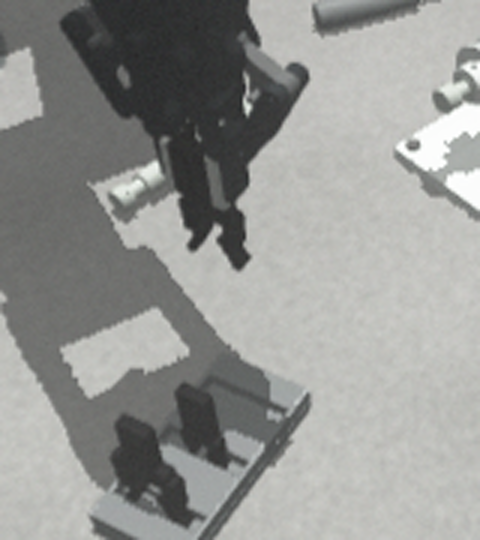

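move_arm(deltas=[[0.08, 0.005, 0, 0.1, 5], [0.16, 0.01, 0, 0.2, 5], [0.25, 0.015, 0, 0.31, 5], [0.34, 0.02, 0, 0.42, 5], [0.43, 0.026, 0, 0.53, 5], [0.52, 0.031, 0, 0.62, 5], [0.6, 0.036, 0, 0.68, 5], [0.653, 0.039, 0.04, 0.68, 5]])

```text
t: 9.73
tcp_pos: [0.4993, 0.1106, 0.1985]
tool_rot: [0.816, 0.577, 0.001, 0.0]
force: [0.9, 0.2, -0.2]
finger_gap: 0.24
```

```bash
python3 -c "
from h import *
plan(*nest(0,-.083),.155,70.5)
p,d=manip.snapshot('scene');np.save('scene6.npy',d);crop(p,290,60,410,180,'pics/s6.png',5)"
```

```text
t 9.73 tcp [0.4993 0.1106 0.1985] psi 70.54 nest xy mm -2.0 -80.2 F nest 0.7 0.5 -0.2 gap 0.24
delta [-0.0072  0.0049  0.1088] twist 0.001
```

View pics/s6.png

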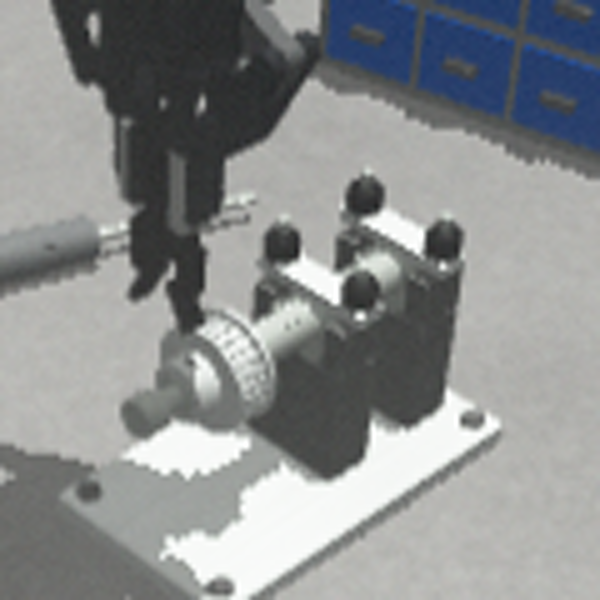

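move_arm(deltas=[[-0.004, 0.003, 0.03, 0, 5], [-0.007, 0.005, 0.05, 0, 5], [-0.007, 0.005, 0.06, 0, 5], [-0.007, 0.005, 0.06, 0, 5], [-0.007, 0.005, 0.06, 0, 5], [-0.007, 0.005, 0.06, 0, 5], [-0.007, 0.005, 0.06, 0, 5], [-0.007, 0.005, 0.06, 0, 5]])

```text
t: 10.45
tcp_pos: [0.5004, 0.1041, 0.1752]
tool_rot: [0.817, 0.577, 0.0, 0.0]
force: [-0.6, 0.6, -0.2]
finger_gap: 0.239
```

```bash
python3 - <<'E'
from h import *
p0,_,_=st()
p,d=manip.snapshot('scene');crop(p,290,60,410,180,'pics/s7.png',5)
X=cloud('scene',d).copy();X[...,2]+=.001
o=np.array([.5297,.1854]);D=X[...,:2]-o;a=D@EX*1e3;b=D@EY*1e3;z=X[...,2]*1e3
f=(p0[2]-.0612)*1e3;print('feet z',f)
m=(abs(a)<40)&(b>-105)&(b<-60)&(z>f-4)&(z<f+40)&(p.mean(2)<90)
q=np.c_[a[m],b[m],z[m]]
for lo in np.arange(f-4,f+40,5):
    s=(q[:,2]>=lo)&(q[:,2]<lo+5)
    if s.sum()>2: print(round(lo),s.sum(),'x',q[s,0].min().round(1),q[s,0].max().round(1),'y',q[s,1].min().round(1),np.median(q[s,1]).round(1),q[s,1].max().round(1))
# axle land
m=(abs(a)<20)&(z>80)&(z<103)&(p.mean(2)>100)
for lo in np.arange(-105,-60,3):
    s=m&(b>=lo)&(b<lo+3)
    if s.sum()>2: print('axle',lo,s.sum(),a[s].min().round(1),a[s].max().round(1),z[s].max().round(1),'x at top',a[s][np.argmax(z[s])].round(1))
E
```

```text
t 10.45 tcp [0.5004 0.1041 0.1752] psi 70.46 nest xy mm 1.1 -85.9 F nest -0.7 0.3 -0.2 gap 0.239
feet z 114.02965680279745
115 15 x -12.8 20.5 y -92.2 -89.4 -82.1
120 17 x -11.4 19.1 y -92.5 -89.4 -81.7
125 14 x -10.0 18.0 y -91.5 -90.6 -84.8
130 24 x -13.0 20.0 y -91.8 -90.0 -83.7
135 27 x -14.0 21.3 y -91.5 -89.4 -82.3
140 20 x -15.4 21.4 y -93.0 -90.0 -82.5
145 25 x -13.8 21.5 y -92.3 -90.8 -82.6
150 33 x -15.1 20.8 y -92.9 -90.2 -82.6
axle -99 22 -9.6 9.7 100.4 x at top 2.0
axle -96 9 -4.6 8.9 99.9 x at top -2.4
axle -93 11 -1.7 8.2 99.9 x at top 1.9
axle -90 13 -5.2 10.7 100.4 x at top -1.5
axle -84 4 0.1 6.6 94.6 x at top 0.1
axle -81 6 -3.4 5.6 95.0 x at top -0.6
axle -78 8 -3.0 10.8 99.7 x at top 10.8
axle -75 33 -14.0 14.8 101.0 x at top -9.1
axle -72 14 6.5 14.5 101.7 x at top 9.1
axle -69 9 8.3 14.9 101.9 x at top 8.3
axle -66 8 4.8 14.4 102.4 x at top 7.7
axle -63 9 10.2 13.9 101.7 x at top 13.8
```

View pics/s7.png

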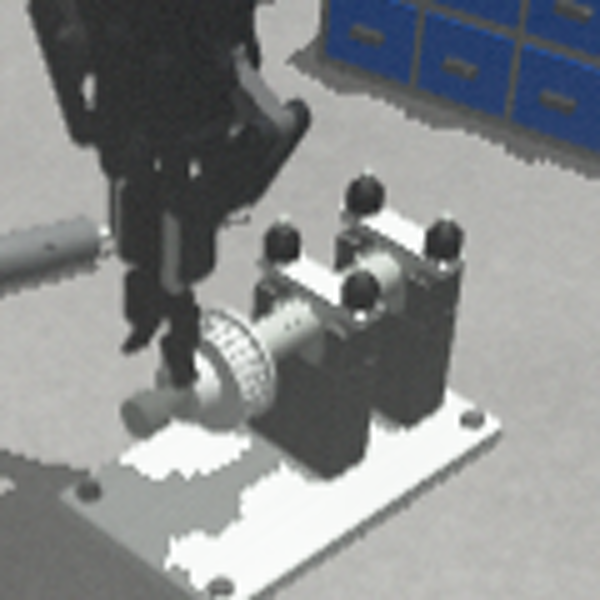

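move_arm(deltas=[[0.004, -0.0035, 0, 0, 5], [0.0085, -0.007, 0, 0, 5], [0.0085, -0.007, 0.01, 0, 5], [0.0085, -0.007, 0.02, 0, 5], [0.0085, -0.007, 0.03, 0, 5], [0.0085, -0.007, 0.04, 0, 5], [0.0085, -0.007, 0.05, 0, 5], [0.0085, -0.007, 0.056, 0, 5]])

```text
t: 11.17
tcp_pos: [0.4982, 0.1085, 0.1515]
tool_rot: [0.817, 0.577, -0.0, -0.0]
force: [-0.8, 0.2, -0.1]
finger_gap: 0.241
```

```bash
cat > clip.py <<'E'
from h import *
import sys
p0,_,_=st()
p,d=manip.snapshot('scene');crop(p,290,60,410,180,'pics/%s.png'%sys.argv[1],5)
X=cloud('scene',d).copy();X[...,2]+=.001
o=np.array([.5297,.1854]);D=X[...,:2]-o;a=D@EX*1e3;b=D@EY*1e3;z=X[...,2]*1e3
f=(p0[2]-.0612)*1e3
m=(abs(a)<40)&(b>-105)&(b<-68)&(z>max(f,80))&(z<f+40)&(p.mean(2)<90)
q=np.c_[a[m],b[m],z[m]]
print('feet',f,'clip x',np.percentile(q[:,0],[2,98]).round(1),'y',np.percentile(q[:,1],[2,50,98]).round(1))
E
python3 clip.py s8
```

```text
t 11.17 tcp [0.4982 0.1085 0.1515] psi 70.49 nest xy mm -2.4 -82.5 F nest -0.8 -0.1 -0.1 gap 0.241
feet 90.33237667624446 clip x [-17.6  17.7] y [-88.9 -86.3 -78.2]
```

View pics/s8.png

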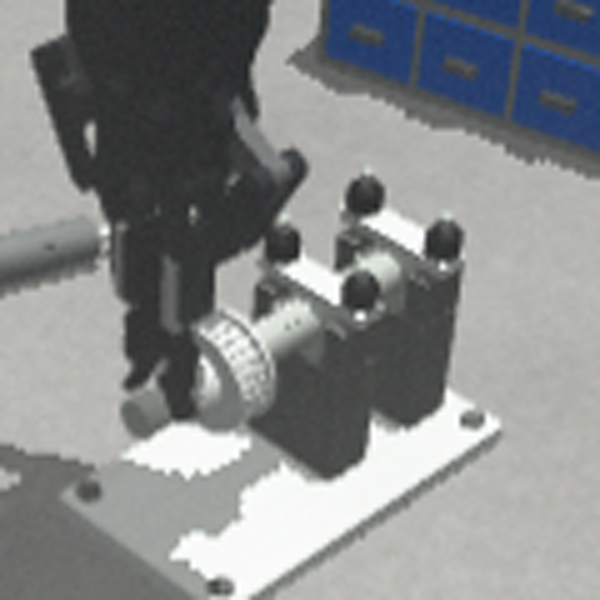

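move_arm(deltas=[[0, 0, 0.002, 0, 5], [0, 0, 0.004, 0, 5], [0, 0, 0.006, 0, 5], [0, 0, 0.008, 0, 5], [0, 0, 0.01, 0, 5], [0, 0, 0.012, 0, 5], [0, 0, 0.014, 0, 5], [0, 0, 0.016, 0, 5]])

```text
t: 11.88
tcp_pos: [0.4994, 0.1085, 0.1463]
tool_rot: [0.817, 0.577, 0.001, 0.001]
force: [0.1, -0.1, 4.5]
finger_gap: 0.239
```

```bash
python3 -c "
from h import *
st()"
```

```text
t 11.88 tcp [0.4994 0.1085 0.1463] psi 70.50 nest xy mm -1.3 -82.1 F nest 0.1 -0.1 4.5 gap 0.239
```

move_arm(deltas=[[0.0008, 0, 0, 0, 5], [0.0016, 0, 0, 0, 5], [0.0024, 0, 0, 0, 5], [0.0032, 0, 0, 0, 5], [0.004, 0, 0, 0, 5], [0.004, 0, 0, 0, 5], [0.004, 0, 0, 0, 5], [0.004, 0, 0, 0, 5]])

```text
t: 12.55
tcp_pos: [0.4985, 0.1103, 0.1456]
tool_rot: [0.817, 0.577, -0.0, -0.001]
force: [0.5, -0.6, 0.2]
finger_gap: 0.239
```

```bash
python3 -c "
from h import *
st()"
```

```text
t 12.55 tcp [0.4985 0.1103 0.1456] psi 70.49 nest xy mm -2.7 -80.7 F nest 0.7 -0.4 0.2 gap 0.239
```

move_arm(deltas=[[0, 0, 0.001, 0, 5], [0, 0, 0.002, 0, 5], [0, 0, 0.003, 0, 5], [0, 0, 0.004, 0, 5], [0, 0, 0.005, 0, 5], [0, 0, 0.006, 0, 5], [0, 0, 0.007, 0, 5], [0, 0, 0.008, 0, 5]])

```text
t: 13.22
tcp_pos: [0.4991, 0.1101, 0.1427]
tool_rot: [0.817, 0.577, -0.0, -0.0]
force: [-0.3, 0.4, -0.9]
finger_gap: 0.236
```

```bash
python3 -c "
from h import *
st()"
```

```text
t 13.22 tcp [0.4991 0.1101 0.1427] psi 70.49 nest xy mm -2.1 -80.8 F nest -0.4 0.3 -0.9 gap 0.236
```

move_arm(deltas=[[0, 0, 0.003, 0, 5], [0, 0, 0.006, 0, 5], [0, 0, 0.009, 0, 5], [0, 0, 0.012, 0, 5], [0, 0, 0.015, 0, 5], [0, 0, 0.018, 0, 5], [0, 0, 0.021, 0, 5], [0, 0, 0.024, 0, 5]])

```text
t: 13.88
tcp_pos: [0.5002, 0.1102, 0.1348]
tool_rot: [0.817, 0.577, 0.001, 0.001]
force: [-1.0, -0.5, 12.6]
finger_gap: 0.238
```

```bash
python3 -c "
from h import *
st()"
```

```text
t 13.88 tcp [0.5002 0.1102 0.1348] psi 70.49 nest xy mm -1.1 -80.3 F nest -0.8 -0.8 12.6 gap 0.238
```

move_arm(deltas=[[0, 0, 0.002, 0, 5], [0, 0, 0.004, 0, 5], [0, 0, 0.006, 0, 5], [0, 0, 0.008, 0, 5], [0, 0, 0.01, 0, 5], [0, 0, 0.012, 0, 5], [0, 0, 0.013, 0, 5], [0, 0, 0.014, 0, 5]])

```text
t: 14.55
tcp_pos: [0.4997, 0.1099, 0.1273]
tool_rot: [0.817, 0.577, 0.0, 0.0]
force: [1.8, -1.2, -0.6]
finger_gap: 0.244
```

```bash
python3 -c "
from h import *
st()"
```

```text
t 14.55 tcp [0.4997 0.1099 0.1273] psi 70.49 nest xy mm -1.5 -80.7 F nest 2.1 -0.5 -0.6 gap 0.244
```

move_arm(deltas=[[0, 0, 0.001, 0, 5], [0, 0, 0.002, 0, 5], [0, 0, 0.003, 0, 5], [0, 0, 0.004, 0, 5], [0, 0, 0.005, 0, 5], [0, 0, 0.006, 0, 5], [0, 0, 0.007, 0, 5], [0, 0, 0.007, 0, 5]])

```text
t: 15.22
tcp_pos: [0.4991, 0.11, 0.1259]
tool_rot: [0.817, 0.577, 0.0, 0.0]
force: [-0.4, -1.0, 9.7]
finger_gap: 0.238
```

```bash
python3 -c "
from h import *
st()"
```

```text
t 15.22 tcp [0.4991 0.11   0.1259] psi 70.50 nest xy mm -2.0 -80.8 F nest -0.0 -1.1 9.7 gap 0.238
```

move_arm(deltas=[[0, 0, 0.001, 0, 5], [0, 0, 0.002, 0, 5], [0, 0, 0.003, 0, 5], [0, 0, 0.003, 0, 5], [0, 0, 0.003, 0, 5], [0, 0, 0.002, 0, 5], [0, 0, 0, 0, 5], [0, 0, -0.004, 0, 5]])

```text
t: 15.88
tcp_pos: [0.4987, 0.1101, 0.1265]
tool_rot: [0.817, 0.577, -0.0, -0.0]
force: [2.8, -1.0, -7.5]
finger_gap: 0.241
```

```bash
python3 -c "
from h import *
st()"
```

```text
t 15.88 tcp [0.4987 0.1101 0.1265] psi 70.49 nest xy mm -2.4 -80.8 F nest 2.9 -0.0 -7.5 gap 0.241
```

move_arm(deltas=[[0, 0, 0.002, 0, 5], [0, 0, 0.003, 0, 5], [0, 0, 0.003, 0, 20], [0, 0, 0.003, 0, 30], [0, 0, 0.003, 0, 40], [0, 0, 0.003, 0, 50], [0, 0, 0.003, 0, 50], [0, 0, 0.003, 0, 50]])

```text
t: 16.55
tcp_pos: [0.4986, 0.1101, 0.1247]
tool_rot: [0.817, 0.577, -0.0, -0.0]
force: [0.4, 0.4, 0.7]
finger_gap: 0.502
```

move_arm(deltas=[[0, 0, -0.02, 0, 50], [0, 0, -0.06, 0, 50], [0, 0, -0.12, 0, 50], [0, 0, -0.2, 0, 50], [-0.08, 0, -0.25, 0, 50], [-0.18, 0, -0.25, 0, 50], [-0.28, 0, -0.25, 0, 50], [-0.36, 0, -0.25, 0, 50]])

```text
t: 17.22
tcp_pos: [0.4502, -0.0272, 0.2263]
tool_rot: [0.816, 0.577, 0.0, 0.001]
force: [0.4, -0.7, -0.9]
finger_gap: 0.502
```

```bash
python3 - <<'E'
from h import *
st()
p,d=manip.snapshot('scene');crop(p,290,70,410,190,'pics/s9.png',5)
X=cloud('scene',d).copy();X[...,2]+=.001
o=np.array([.5297,.1854]);D=X[...,:2]-o;a=D@EX*1e3;b=D@EY*1e3;z=X[...,2]*1e3
m=(abs(a)<40)&(b>-105)&(b<-68)&(z>112)&(z<180)&(p.mean(2)<100)
q=np.c_[a[m],b[m],z[m]];print('tab x',np.percentile(q[:,0],[2,98]),'y',np.percentile(q[:,1],[2,50,98]),'ztop',np.sort(q[:,2])[-5:])
E
```

```text
t 17.22 tcp [ 0.4502 -0.0272  0.2263] psi 70.54 nest xy mm -2.4 -226.5 F nest 0.6 -0.6 -0.9 gap 0.502
tab x [-9.97789382 10.48150547] y [-87.38552235 -85.42005269 -77.61922946] ztop [145.35394993 145.4135627  145.5485219  145.6243612  145.8019616 ]
```

View pics/s9.png

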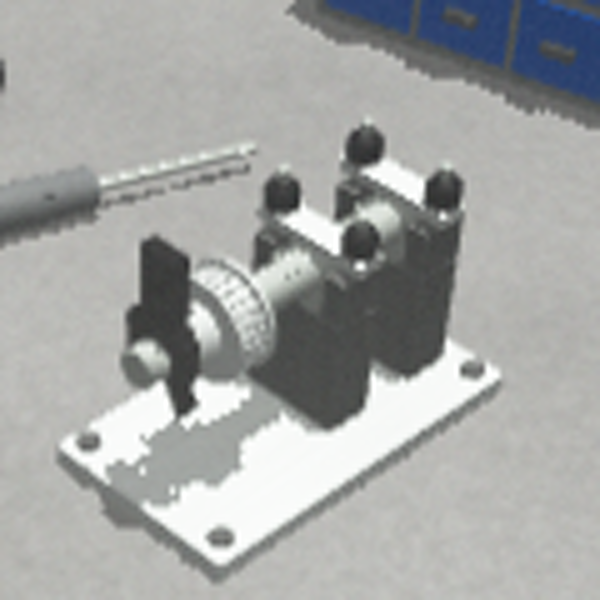

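The picture shows the clip upright on the axle, in front of the pulley hub (crop pixels about 165,320). Its tab is centred at x ≈ 0 and the tab top is at about 145 mm, which means the eye is at about 90 mm. The gripper is clear.

move_arm(deltas=[[0, 0, 0, 0, 50], [0, 0, 0, 0, 50], [0, 0, 0, 0, 50], [0, 0, 0, 0, 50], [0, 0, 0, 0, 50], [0, 0, 0, 0, 50], [0, 0, 0, 0, 50], [0, 0, 0, 0, 50]])

```text
t: 17.93
tcp_pos: [0.451, -0.0252, 0.225]
tool_rot: [0.816, 0.577, -0.0, -0.0]
force: [-0.2, -0.4, 0.4]
finger_gap: 0.497
```

```bash
python3 - <<'E'
from h import *
st()
X=cloud('scene',manip.snapshot('scene')[1]);z=X[...,2]
for y0 in(-.1995,-.2445):
    m=(abs(X[...,0]-.486)<.03)&(abs(X[...,1]-y0)<.02)&(z>.05);q=X[m];t=q[q[:,2]>q[:,2].max()-.006];print(t.mean(0).round(4))
manip.sign_off()
E
```

```text
t 17.93 tcp [ 0.451  -0.0252  0.225 ] psi 70.55 nest xy mm -2.2 -224.3 F nest -0.1 -0.5 0.4 gap 0.497
[ 0.4882 -0.1995  0.0778]
[ 0.4839 -0.2448  0.0979]
the job is handed in; nothing more can be done
```

The pulley is home against the collar, and the middle-sized clip is snapped into the groove and released. I handed the job in at about 18 s of the 72 s; sign-off gives no verdict.

- **Pulley:** I pushed the flange with the closed fingers until it stopped solidly at about 16 N.
- **Finding the groove:** The clip first stopped straddling the end land at about 4.5 N. I slid it about 1.5 mm towards the pulley, where it dropped freely into the groove.
- **Snapping in:** The last reading before the snap was 12.6 N. The clip then stopped solid with its eye at about 90 mm, and a light pull of 7.5 N did not move it.
- **Last checks:** The clip stands upright with its tab centred within 0.5 mm and its top at about 145 mm, so the eye is at about 90 mm. The gripper is well clear, and the other two clips are still where they started, within 1 mm.
- **Disagreement:** The two cameras differed by about 3 mm in x, and the arm's frame was offset from the scene camera by a similar amount. I corrected for this by measuring the clip and axle in the same image. I did not measure the pulley's final position after the clip went on; in the last picture it looks home.

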